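# Refit the filter and hatch lid of the lab air pump

### The arm

A 6-joint arm with a two-finger parallel gripper is mounted at the origin on the work surface. World frame = base frame: x ahead of the robot, y to its left, z up, the work surface at z = 0. Lengths are in m, angles in degrees, forces in N, time in s.
With the tool pointing down it reaches from about 0.325 to 0.9 m from the base axis. Payload 6.1 kg.
Tool frame: the origin (TCP) lies between the finger pads; the fingertips stand 8 mm ahead of it and the grasp point (between the pads) lies 11 mm behind it (env.tcp_to_tips is the distance from the TCP to the fingertips, in m); z points along the fingers, y is the line along which they close (so a half turn about z gives the same grasp; the last joint's range is limited). The gripper opens to 85 mm and grips with 20 to 120 N. Pads are 22 mm wide; open, the fingers measure 114 mm over their backs; the gripper's body (76 mm by 85 mm) begins 54 mm behind the grasp point. The pads swing forward as they close: fully open they stand 13 mm farther back than shut.
Start: joints at [58.493, 12.628, 87.462, -0, 79.91, -7.225], TCP at [0.257, 0.57, 0.218] pointing down, gripper open.
Joint ranges: [-170.65, 170.65], [-52.31, 119.04], [5.05, 147.46], [-71.25, 251.25], [11.57, 151.72], [-153.62, 153.62]. Speed limits (degrees/s): [147.25, 147.25, 172.46, 180, 180, 180].

### API

Orientations are given as a 3x3 rotation matrix whose columns are the frame's x, y, z axes.
In Python, from workcell import env gives the robot as it stands. The module is installed in compiled form; this text tells all that it offers.
- The arm moves only by the tool drive_tool, never from a script. Its argument "targets" is a list that holds one entry, the list of rows, each a list of 4 numbers: the shift along the tool's x, y, z in m, then the turn about the tool's z in degrees. In form: [[[x, y, z, spin], ...]]. A call has exactly 10 rows; each row shifts and turns the commanded pose from where the row before left it, along the tool's axes as they then stand; what a row does not reach is not made up. A row lasts 1/12 s, in which the tool goes at most 41.7 mm and 7.16 degrees, less where a joint would pass 70% of its speed; a pose out of reach is approached as far as the arm can. A call with a gripper value outside its range is refused whole. "gripper" is the opening, from 0 (shut) to 1 (fully open), set as the call begins (left out, the last holds). The fingers move at their own pace and stop on an object; the grip force is fixed at half the most. Time passes only in rows, so rows that do not move let the fingers close, or fill a call up. It gives the time, the measured TCP pose, the force, the opening and the grip force at its end, in the units of the state.
- env.get_state(): the state, without advancing time (a new reading comes with each control period).
- env.snapshot(name): name is "scene" or "top" or "wrist"; returns (picture, depth): 480x640x3 uint8, blue, green, red; 480x640 float32, m along the optical axis (not along the pixel's ray), 0 where there is no reading.
- env.calibration(name): a dict with "mtx" (3x3 intrinsics, pixels), "R" (3x3) and "t" (3): a world point X has camera coordinates R X + t; the wrist camera has in their place "mount" (4x4, takes a point from camera to tool coordinates, whose origin is the TCP and whose axes are the flange's). Camera axes: x right, y down, z forward; pixel columns grow to the right and rows downward; lengths in m; the calibration is good to about 2 mm. A picture is of the moment at which its call begins: read the wrist's pose just before it. calibration takes no time and is no camera call.
- env.finish_job(): hands the job in; it is judged then, once.
The state is a dict: "time": time; "joint_pos": joint angles; "joint_velocities": joint speeds; "joint_torque": joint torques, N m; "tcp_pos": TCP position; "tool_rot": TCP orientation; "ft_force": force on the tool from outside, world axes, zero at the start; "moment": the same for the moment, N m; "gripper_width": opening from 0.0 (shut) to 1.0 (fully open); "grip_force": force on a finger pad.
Only numpy, scipy, OpenCV 4.12 (cv2) and the standard library are available. Lean on these libraries where they do the work, as an engineer would, in place of code of your own. Each camera call takes 0.05 s, during which the arm holds its last target. There are 200 camera calls.

### The job

Put the filter cartridge, knob outward, fully home in the round collar at the bottom of the air pump's open sloping hatch. Then close the hatch with its lid: hold the lid tilted, hook its tongue under the fixed ledge at the low end of the hatch, and swing the other end down until the lid lies flat on its seat; let go of everything. Leave the other things on the bench as they are.

Things in the scene. Friction and masses are not known exactly. Their poses are not given: they have to be found in the camera images.
- hatch: Open hatch in the sloping top of the fixed green pump (220 x 150 mm, 150 mm high). Origin: centre of the lid's seat plane, 115 mm above the bench. Slope 22 degrees: x runs up the slope, roughly away from the robot; y across; z square out of the opening, leaning 22 degrees from vertical towards the low end. The lid is seated when its frame coincides with this one (play 3 mm in x, y).
- seat_end (a point): Middle of the seat's high end, at (64.5, 0, 0) mm in the hatch frame. There the far wall begins, top at z = 8. The seat is two rails at z = 0, |y| = 46 to 59, along both sides, inside low side walls at |y| = 59, tops at z = 8. Between the rails the chamber is open: x -82 to 64.5, |y| under 46, floor at z = -59.
- ledge (a point): Middle of the lower free edge of the fixed ledge across the hatch's low end, at (-65, 0, 7.5) mm in the hatch frame. The ledge is 134 mm wide (y) and 6 mm thick (z = 7.5 to 13.5) and runs back to x = -90; the space under it ends at a wall at x = -82 and is open downwards to the chamber for |y| under 46.
- socket (a point): Centre of the round collar on the chamber's floor, at (0, 0, -59) mm in the hatch frame: inner diameter 56, outer 65, 12 mm high; its axis is the hatch's z axis. The cartridge is home when its origin is here.
- lid: Green lid, loose, about 160 g, flat on the bench, rib up. Plate 124 x 112 x 8 mm (x, y, z); origin: centre of the plate's underside, z up. At its -x edge a tongue 80 mm wide, 5 mm thick (z 0 to 5) stands out 16 mm (to x = -78). Central grip rib on top: 14 mm thick (x), 60 mm long (y), z 8 to 34. The lid with its tongue is too long to go in flat.
- lid_tongue (a point): Middle of the tip edge of the lid's tongue, at (-78, 0, 2.5) mm in the lid's frame.
- cartridge: White round filter cartridge, loose, 90 g, standing on the bench. Body 50 mm diameter, 34 mm high; on it a round knob 22 mm diameter up to 54 mm above the underside. Origin: centre of the underside; z along the axis towards the knob; yaw does not matter. In its collar the knob's end is 5 mm below the seat plane.
- beaker: Bystander: empty glass beaker, 68 mm diameter, 90 mm high, origin at the underside.
- weigh_cup: Bystander: small aluminium weighing cup, 48 mm diameter, 30 mm high, origin at the underside.
- jar: Bystander: amber jar, 60 mm diameter, 100 mm high, origin at the underside.
- seal_ring: Bystander: black rubber ring, 60 mm diameter, 8 mm high, origin at the underside.
- weight: Bystander: brass weight, 32 mm diameter, 35 mm high, origin at the underside.
Mind the look-alikes: they are no part of the job. Several things look just like the cartridge: the one meant starts nearest to the robot's base.

How it is judged (in metres and radians):
On the way, in this order (a step that is already met when the one before it is completed fails the run):
1. the cartridge is home in the collar (distance between cartridge and socket below 0.006 m and angle between the z axis of cartridge and the z axis of hatch, either way round below 0.2 rad), for 0.2 s.
2. the lid, tilted against the hatch, has its tongue under the ledge (x of lid_tongue in the frame of hatch below -0.069 m and z of lid_tongue in the frame of hatch between -0.03 and 0.0075 m and y of lid_tongue in the frame of hatch between -0.01 and 0.01 m and angle between the z axis of lid and the z axis of hatch, either way round between 0.08 and 0.9 rad), for 0.05 s.
At the end, for the whole second after the job is handed in: The cartridge's origin is within 6 mm of the collar's centre and its axis within 0.2 rad of the hatch's; the lid lies on the seat with its tongue under the ledge: its frame within 6 mm in x and y and 3 mm in z of the hatch frame, its plate within 0.04 rad of the hatch plane; both are at rest (all of step 1 and x of lid in the frame of hatch between -0.006 and 0.006 m and y of lid in the frame of hatch between -0.006 and 0.006 m and z of lid in the frame of hatch between -0.003 and 0.003 m and angle between the z axis of lid and the z axis of hatch, either way round below 0.04 rad and x of lid_tongue in the frame of hatch below -0.068 m and linear speed of each of lid, cartridge below 0.01 m/s); the robot touches nothing.
It fails at once if another thing on the bench (beaker, weighing cup, jar, ring, weight) is moved more than 3 cm (distance of any of beaker, weigh_cup, jar, seal_ring, weight from where it was at the start of the episode above 0.03 m).
It also fails if it takes over 56 s, if anything falls off the work surface, if the arm or the gripper's body presses on something with over 40 N, if the wrist force passes 120 N, or if a joint passes its speed limit or range.

## Working session

There is one attempt and no reset: what is moved stays moved. The work goes in short steps, Python scripts to look and compute and a tool call to move; the robot and the scene stay as the last step left them, time stands still between calls to the robot, and variables do not carry over. Pictures are saved under pics/ and viewed, at most 10 in all, crops included, and the job is handed in when it is done.

Besides the shell and the picture viewer there is one more tool, called after "Emit:" as a command line: name --argument value ..., lists and objects as JSON in quotes. drive_tool: Moves the arm, as the interface text tells. Its arguments: {"type":"object","properties":{"targets":{"type":"array","items":{"type":"array","items":{"type":"array","items":{"type":"number"}}}},"gripper":{"type":"number"}},"required":["targets"]}

```bash
mkdir -p pics; python3 - <<'E'
from workcell import env
import cv2,numpy as np
s=env.get_state();print(s['time'],s['tcp_pos'],s['tool_rot'])
for n in ['scene','top']:
    p,d=env.snapshot(n);cv2.imwrite(f'pics/{n}0.png',p);np.save(f'pics/{n}0.npy',d)
    c=env.calibration(n);print(n,{k:np.round(v,4).tolist() for k,v in c.items()})
print(env.calibration('wrist'))
E
```

```text
0.0 [0.2566836  0.56917879 0.21686774] [[-9.11528621e-01  4.11235399e-01 -1.00943075e-03]
 [ 4.11236563e-01  9.11527191e-01 -1.63383624e-03]
 [ 2.48232282e-04 -1.90440333e-03 -9.99998156e-01]]
scene {'mtx': [[459.0764, 0.0, 320.5744], [0.0, 459.0764, 232.1895], [0.0, 0.0, 1.0]], 'R': [[-0.0801, 0.9968, -0.0002], [0.8045, 0.0646, -0.5905], [-0.5886, -0.0474, -0.8071]], 't': [0.0388, -0.3921, 1.2918]}
top {'mtx': [[512.0036, 0.0, 316.4097], [0.0, 512.0036, 231.0238], [0.0, 0.0, 1.0]], 'R': [[0.0226, -0.9997, 0.002], [-0.9808, -0.0225, -0.1937], [0.1937, 0.0024, -0.9811]], 't': [-0.0101, 0.5719, 0.9835]}
{'mtx': array([[343.92319938,   0.        , 318.64864402],
       [  0.        , 343.92319938, 247.03135425],
       [  0.        ,   0.        ,   1.        ]]), 'mount': array([[ 5.92629362e-04, -9.64968198e-01, -2.62366204e-01,
         6.48843416e-02],
       [ 9.99999174e-01,  8.71016718e-04, -9.44765584e-04,
        -8.04601052e-04],
       [ 1.14019409e-03, -2.62365428e-01,  9.64967918e-01,
        -1.57520543e-01],
       [ 0.00000000e+00,  0.00000000e+00,  0.00000000e+00,
         1.00000000e+00]])}
```

View pics/top0.png

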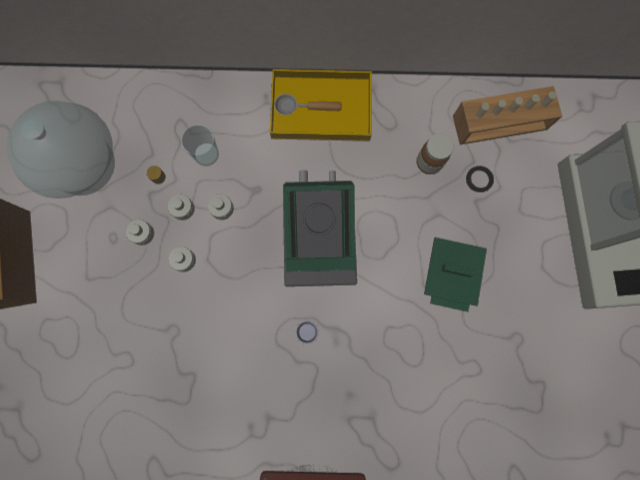

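View pics/scene0.png

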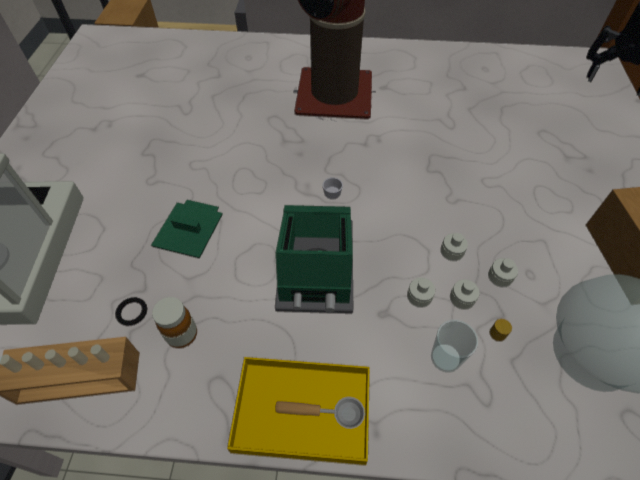

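```bash
cat > h.py <<'E'
import numpy as np,cv2
from workcell import env
def cam(n,s=None):
    c=env.calibration(n);K=c['mtx']
    if n=='wrist':
        T=np.eye(4);T[:3,:3]=s['tool_rot'];T[:3,3]=s['tcp_pos'];T=T@c['mount'];R=T[:3,:3].T;t=-R@T[:3,3]
    else: R,t=c['R'],c['t']
    return K,np.array(R),np.array(t)
def cloud(d,C):
    K,R,t=C;v,u=np.mgrid[:480,:640]
    P=np.stack([(u-K[0,2])/K[0,0]*d,(v-K[1,2])/K[1,1]*d,d],-1)
    return (P-t)@R
def ray(px,z,C): # pixel onto plane height z
    K,R,t=C;r=R.T@np.linalg.inv(K)@[px[0],px[1],1];o=-R.T@t
    return o+r*(z-o[2])/r[2]
def proj(X,C):
    K,R,t=C;p=(np.atleast_2d(X)@R.T+t)@K.T;return p[:,:2]/p[:,2:]
E
python3 - <<'E'
from h import *
for n in ['top','scene']:
    C=cam(n);p=cv2.imread(f'pics/{n}0.png');d=np.load(f'pics/{n}0.npy');W=cloud(d,C)
    hsv=cv2.cvtColor(p,cv2.COLOR_BGR2HSV)
    wh=((d>0)&(W[...,2]>.025)&(W[...,2]<.065)&(hsv[...,1]<60)&(W[...,0]<.8)&(abs(W[...,1])<.45)).astype(np.uint8)
    k,l,st,ce=cv2.connectedComponentsWithStats(wh)
    for i in range(1,k):
        if st[i,4]>60:
            q=W[l==i];m=q[:,2]>.045
            print(n,'blob',ce[i].round(),st[i,4],q.mean(0).round(4),'knob',q[m].mean(0).round(4) if m.any() else None, m.sum())
    g=((hsv[...,0]>60)&(hsv[...,0]<95)&(hsv[...,1]>90)).astype(np.uint8)
    k,l,st,ce=cv2.connectedComponentsWithStats(g)
    for i in range(1,k):
        if st[i,4]>800:
            q=W[l==i];print(n,'green',ce[i].round(),st[i],q.min(0).round(3),q.max(0).round(3))
C=cam('top')
for px in [(180,207),(220,207),(138,232),(180,259)]:
    x=ray(px,.045,C);print(px,x.round(3),np.hypot(*x[:2]).round(3))
p=cv2.imread('pics/top0.png')
a=cv2.resize(p[160:310,105:255],(450,450),interpolation=2);b=cv2.resize(p[170:300,270:400],(350,450)[:1]*2)
o=np.zeros((600,800,3),np.uint8);o[:450,:450]=a;o[:350,450:]=b
cv2.imwrite('pics/c1.png',o)
E
```

```text
top blob [197. 139.] 273 [0.7669 0.2616 0.0462] knob [0.7673 0.2613 0.0555] 146
top blob [208. 156.] 148 [0.7291 0.2352 0.0455] knob [0.7293 0.2338 0.055 ] 78
top blob [428. 165.] 172 [ 0.722  -0.2303  0.0427] knob [ 0.721  -0.2325  0.0519] 79
top blob [303. 176.] 87 [0.6861 0.0332 0.061 ] knob [0.6861 0.0332 0.061 ] 87
top blob [332. 176.] 66 [ 0.6888 -0.0267  0.06  ] knob [ 0.6888 -0.0267  0.06  ] 66
top blob [180. 206.] 450 [0.6222 0.2896 0.0376] knob [0.6232 0.2911 0.0534] 95
top blob [220. 206.] 448 [0.6245 0.2062 0.0373] knob [0.6261 0.2072 0.0529] 89
top blob [319. 236.] 1968 [ 0.5636 -0.0032  0.0475] knob [ 0.5816 -0.0026  0.0554] 1114
top blob [138. 231.] 468 [0.5661 0.3713 0.0377] knob [0.5672 0.3729 0.053 ] 103
top blob [181. 259.] 476 [0.5116 0.2791 0.0376] knob [0.5125 0.2806 0.053 ] 101
top blob [321. 278.] 533 [ 0.4805 -0.0085  0.0267] knob None 0
top blob [307. 332.] 126 [0.3697 0.0178 0.029 ] knob None 0
top green [461. 287.] [430 256  54  54 865] [ 0.371 -0.349 -0.001] [0.535 0.    1.076]
scene blob [332. 185.] 100 [0.3724 0.0179 0.0287] knob None 0
scene blob [455.
[... 537 characters left out ...]
knob [0.6874 0.033  0.0601] 187
scene blob [181. 335.] 290 [ 0.7642 -0.2268  0.0408] knob [ 0.7644 -0.2281  0.0507] 110
scene blob [457. 339.] 431 [0.7342 0.2612 0.0461] knob [0.7345 0.2615 0.0551] 236
scene blob [562. 347.] 117 [0.7299 0.4471 0.0368] knob [0.7419 0.4466 0.0491] 15
scene blob [444. 360.] 266 [0.7738 0.2362 0.0454] knob [0.7746 0.2363 0.0549] 138
scene green [188. 228.] [ 152  201   70   56 2441] [ 0.424 -0.355  0.002] [1.079 0.048 0.811]
scene green [314. 254.] [ 277  206   75   97 5619] [ 0.489 -0.071  0.029] [1.079 0.068 0.811]
(180, 207) [0.618 0.286 0.045] 0.681
(220, 207) [0.62  0.204 0.045] 0.653
(138, 232) [0.564 0.368 0.045] 0.673
(180, 259) [0.51  0.278 0.045] 0.581
```

View pics/c1.png

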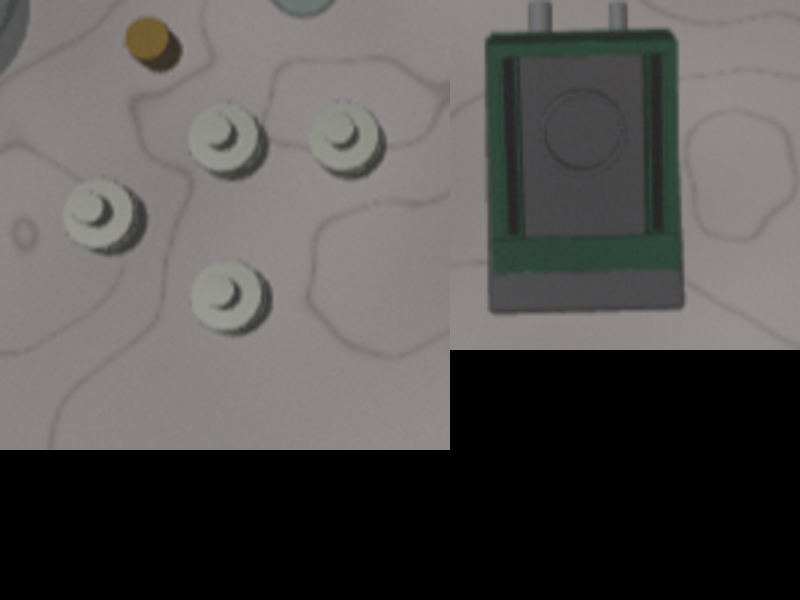

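Candidates that look like the cartridge, in top-view pixels: (180,207), (220,207), (138,232) and (180,259). The last is nearest the base (0.58 m against 0.65 m or more), and the crop confirms a white disc with its knob up at crop (225,295). The pump's collar shows at crop (583,130), which is top (319,218).

```bash
cat >> h.py <<'E'
def go(x,y,z,yt=None):
    """print tool-axis shift (start axes) to the world target; yt = angle (deg) of tool y axis in world"""
    s=env.get_state();R=s['tool_rot'];d=np.array([x,y,z])-s['tcp_pos']
    a=np.degrees(np.arctan2(R[1,1],R[0,1]));sp=0 if yt is None else (a-yt+90)%180-90
    print('t',round(s['time'],2),'tcp',s['tcp_pos'].round(4),'yt',a.round(2),'q6',s['joint_pos'][5].round(1),'F',s['ft_force'].round(1),'w',round(s['gripper_width'],3),'shift',(R.T@d).round(4),'len',np.linalg.norm(d).round(3),'spin',round(sp,2))
E
python3 - <<'E'
from h import *
for n in ['top','scene']:
    C=cam(n);d=np.load(f'pics/{n}0.npy');W=cloud(d,C).reshape(-1,3);W=W[(d>0).ravel()]
    P=W[(abs(W[:,1])<.1)&(W[:,0]>.42)&(W[:,0]<.68)]
    h=P[P[:,2]>.08]
    (c,wh,a)=cv2.minAreaRect((h[:,:2]*1000).astype(np.float32));print(n,'pump>80',c,wh,a)
    # top plane fit
    if n=='top':
        m=h
        for _ in range(6):
            A=np.c_[m[:,:2],np.ones(len(m))];k=np.linalg.lstsq(A,m[:,2],rcond=None)[0]
            r=h[:,2]-np.c_[h[:,:2],np.ones(len(h))]@k;m=h[abs(r)<max(.003,1.5*r[abs(r)<.02].std())]
        print('plane',k,'slope',np.degrees(np.arctan(np.hypot(*k[:2]))),'yaw',np.degrees(np.arctan2(k[1],k[0])),len(m))
        W2=cloud(d,C);print('socket region',W2[214:223,315:324].reshape(-1,3).mean(0))
    L=W[(W[:,2]>.004)&(W[:,2]<.013)&(W[:,1]<-.17)&(W[:,1]>-.4)&(W[:,0]>.38)&(W[:,0]<.58)]
    print('lid',cv2.minAreaRect((L[:,:2]*1000).astype(np.float32)),len(L))
    r=W[(W[:,2]>.025)&(W[:,2]<.045)&(W[:,1]<-.2)&(W[:,1]>-.36)&(W[:,0]>.42)&(W[:,0]<.55)]
    if len(r)>5: print('rib',cv2.minAreaRect((r[:,:2]*1000).astype(np.float32)),len(r))
go(.515,.2805,.12,90)
E
```

```text
top pump>80 (578.0498046875, -2.2654876708984375) (183.40213012695312, 134.0304412841797) 2.8012447357177734
plane [ 0.31444886  0.02028343 -0.06028529] slope 17.48976310294733 yaw 3.69073353002468 2503
socket region [ 0.59521123 -0.00171919  0.07340807]
lid ((479.93792724609375, -286.0031433105469), (198.4446563720703, 225.29981994628906), 0.4646928310394287) 2938
rib ((502.6280517578125, -290.3957824707031), (60.56983947753906, 14.796009063720703), 78.76960754394531) 222
scene pump>80 (581.0685424804688, -2.4923019409179688) (185.43824768066406, 134.05029296875) 2.789748191833496
lid ((483.04840087890625, -284.90875244140625), (197.70132446289062, 202.99853515625), 7.422459602355957) 2203
rib ((506.2283935546875, -290.312255859375), (60.82512283325195, 17.52645492553711), 76.95122528076172) 211
t 0.1 tcp [0.2567 0.5692 0.217 ] yt 65.72 q6 -7.2 F [ 0.5 -0.4 -0.6] w 0.998 shift [-0.3542 -0.1568  0.0972] len 0.399 spin -24.28
```

Emit:
drive_tool --targets '[[[-0.0354,-0.0157,0.006,0],[-0.0354,-0.0157,0.006,0],[-0.0354,-0.0157,0.006,0],[-0.0354,-0.0157,0.006,0],[-0.0354,-0.0157,0.006,0],[-0.0354,-0.0157,0.006,0],[-0.0354,-0.0157,0.006,0],[-0.0354,-0.0157,0.006,0],[-0.0354,-0.0157,0.006,0],[-0.0354,-0.0157,0.006,0]]]' --gripper 0.6

```text
time: 0.93
tcp_pos: [0.5158, 0.2793, 0.1573]
tool_rot: [[-0.912, 0.411, -0.001], [0.411, 0.912, -0.0], [0.001, -0.0, -1.0]]
ft_force: [0.6, 0.8, 0.2]
gripper_width: 0.6
grip_force: 0.0
```

Emit:
drive_tool --targets '[[[0,0,0,-6.8],[0,0,0,-6.8],[0,0,0,-6.8],[0,0,0,-6.7],[0,0,0,0],[0,0,0,0],[0,0,0,0],[0,0,0,0],[0,0,0,0],[0,0,0,0]]]'

```text
time: 1.77
tcp_pos: [0.5151, 0.2811, 0.158]
tool_rot: [[-0.999, -0.048, -0.0], [-0.048, 0.999, -0.0], [0.0, -0.0, -1.0]]
ft_force: [-0.0, 0.8, 0.4]
gripper_width: 0.604
grip_force: 0.0
```

```bash
python3 - <<'E'
from h import *
go(.515,.2805,.0475,92.8)
s=env.get_state();p,d=env.snapshot('wrist');C=cam('wrist',s);W=cloud(d,C)
m=(W[...,2]>.046)&(W[...,2]<.06)&(np.hypot(W[...,0]-.515,W[...,1]-.28)<.03)&(d>0)
print('knob',W[m].mean(0),m.sum(),cv2.minEnclosingCircle((W[m][:,:2]*1000).astype(np.float32)))
m=(W[...,2]>.028)&(W[...,2]<.038)&(np.hypot(W[...,0]-.515,W[...,1]-.28)<.05)&(d>0)
print('body',cv2.minEnclosingCircle((W[m][:,:2]*1000).astype(np.float32)))
E
```

```text
t 1.77 tcp [0.5151 0.2811 0.158 ] yt 92.77 q6 -71.8 F [-0.   0.8  0.4] w 0.604 shift [ 1.000e-04 -6.000e-04  1.105e-01] len 0.111 spin -0.03
knob [0.51410761 0.28060901 0.05527894] 628 ((514.9785766601562, 280.75543212890625), 10.996920585632324)
body ((515.0552368164062, 280.64898681640625), 25.266056060791016)
```

Emit:
drive_tool --targets '[[[0,0,0.022,0],[0,0,0.022,0],[0,0,0.022,0],[0,0,0.02,0],[0,0,0.014,0],[0,0,0.01,0],[0,0,0,0],[0,0,0,0],[0,0,0,0],[0,0,0,0]]]'

```text
time: 2.65
tcp_pos: [0.5162, 0.2815, 0.0495]
tool_rot: [[-0.999, -0.049, 0.002], [-0.049, 0.999, 0.001], [-0.002, 0.001, -1.0]]
ft_force: [0.2, -1.2, 0.1]
gripper_width: 0.604
grip_force: 0.0
```

Emit:
drive_tool --targets '[[[0,0,0,0],[0,0,0,0],[0,0,0,0],[0,0,0,0],[0,0,0,0],[0,0,0,0],[0,0,0,0],[0,0,0,0],[0,0,0,0],[0,0,0,0]]]' --gripper 0.0

```text
time: 3.48
tcp_pos: [0.5151, 0.281, 0.048]
tool_rot: [[-0.999, -0.049, -0.0], [-0.049, 0.999, 0.0], [0.0, 0.0, -1.0]]
ft_force: [0.8, -0.9, 0.0]
gripper_width: -0.0
grip_force: 0.0
```

Emit:
drive_tool --targets '[[[0,0,-0.01,0],[0,0,-0.03,0],[0,0,-0.04,0],[0,0,-0.04,0],[0,0,-0.04,0],[0,0,-0.04,0],[0,0,-0.03,0],[0,0,0,0],[0,0,0,0],[0,0,0,0]]]'

```text
time: 4.32
tcp_pos: [0.5148, 0.2809, 0.278]
tool_rot: [[-0.999, -0.049, -0.0], [-0.049, 0.999, -0.0], [0.0, -0.0, -1.0]]
ft_force: [0.3, 0.4, -0.2]
gripper_width: 0.002
grip_force: 0.0
```

```bash
python3 - <<'E'
from h import *
s=env.get_state();print(s['tcp_pos'],env.tcp_to_tips)
p,d=env.snapshot('wrist');cv2.imwrite('pics/w1.png',p);C=cam('wrist',s);W=cloud(d,C)
print(proj([.515,.2805,.054],C),W[::40,::80,2].round(3))
E
```

```text
[0.51484818 0.28090839 0.27798708] 0.008
[[319.87939172 214.35775064]] [[ 0.     0.003  0.001  0.002  0.002  0.002  0.002 -0.   ]
 [ 0.003  0.     0.001  0.001  0.     0.002  0.001  0.002]
 [ 0.004  0.011  0.001  0.001  0.003  0.001 -0.     0.002]
 [ 0.003  0.003  0.002  0.001  0.002  0.002  0.001  0.003]
 [ 0.003  0.028  0.003  0.003  0.003  0.004  0.002  0.001]
 [ 0.104  0.103  0.003  0.002  0.035 -0.     0.001  0.003]
 [ 0.089  0.105  0.003  0.002  0.002  0.028  0.002  0.002]
 [ 0.1    0.12   0.002  0.003  0.028  0.002  0.001  0.002]
 [ 0.111  0.142  0.021  0.002  0.328  0.002  0.02   0.002]
 [ 0.003  0.002  0.003  0.349  0.332  0.349  0.116  0.136]
 [ 0.002  0.035  0.367  0.375  0.003  0.376  0.367  0.159]
 [ 0.004  0.38   0.368  0.388  0.38   0.388  0.369  0.379]]
```

View pics/w1.png

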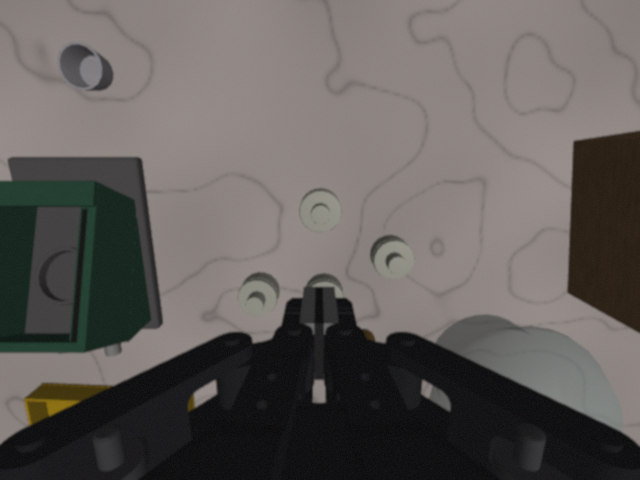

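```bash
python3 - <<'E'
from h import *
s=env.get_state();p,d=env.snapshot('wrist');C=cam('wrist',s);W=cloud(d,C)
m=(W[...,2]>.046)&(W[...,2]<.06)&(np.hypot(W[...,0]-.515,W[...,1]-.28)<.04)&(d>0)
print('knob',W[m].mean(0),m.sum(),cv2.minEnclosingCircle((W[m][:,:2]*1000).astype(np.float32)))
T=s['tool_rot']
for z in (-.011,0,.008): print(z,proj(s['tcp_pos']+T@[0,0,z],C))
m=(W[...,2]>.15)&(abs(np.mgrid[:480,:640][1]-320)<10)
L=(W[m]-s['tcp_pos'])@T
print('finger pts tool frame max z',np.sort(L[:,2])[-5:],L[L[:,2]>L[:,2].max()-.01].mean(0))
for z in (-.01,0,.005): q=L[(abs(L[:,2]-z)<.003)];print(z,q.min(0) if len(q) else 0,q.max(0) if len(q) else 0)
E
```

```text
knob [0.51478398 0.28038324 0.05546269] 307 ((515.39013671875, 280.25860595703125), 11.014970779418945)
-0.011 [[321.68809426 300.7193847 ]]
0 [[321.53482664 291.49571194]]
0.008 [[321.43491685 285.48312261]]
finger pts tool frame max z [-0.01863895 -0.01861019 -0.01851759 -0.01840377 -0.01822369] [ 0.0100723  -0.00084302 -0.02362207]
-0.01 0 0
0 0 0
0.005 0 0
```

```bash
python3 - <<'E'
from h import *
s=env.get_state();p,d=env.snapshot('wrist');C=cam('wrist',s);W=cloud(d,C);T=s['tool_rot']
L=(W-s['tcp_pos'])@T
for v in range(282,345,4): print(v,[(round(float(d[v,u]),3),*(L[v,u]*1000).round().astype(int)) for u in (312,328)])
E
```

```text
282 [(0.442, np.int64(-94), np.int64(-10), np.int64(257)), (0.432, np.int64(-90), np.int64(10), np.int64(248))]
286 [(0.427, np.int64(-93), np.int64(-10), np.int64(242)), (0.424, np.int64(-92), np.int64(10), np.int64(239))]
290 [(0.146, np.int64(10), np.int64(-4), np.int64(-22)), (0.144, np.int64(10), np.int64(3), np.int64(-23))]
294 [(0.14, np.int64(10), np.int64(-4), np.int64(-27)), (0.141, np.int64(10), np.int64(2), np.int64(-26))]
298 [(0.136, np.int64(10), np.int64(-4), np.int64(-31)), (0.135, np.int64(11), np.int64(2), np.int64(-32))]
302 [(0.133, np.int64(10), np.int64(-4), np.int64(-35)), (0.132, np.int64(10), np.int64(2), np.int64(-35))]
306 [(0.129, np.int64(10), np.int64(-4), np.int64(-39)), (0.129, np.int64(10), np.int64(2), np.int64(-39))]
310 [(0.127, np.int64(10), np.int64(-4), np.int64(-41)), (0.125, np.int64(10), np.int64(2), np.int64(-43))]
314 [(0.122, np.int64(11), np.int64(-4), np.int64(-46)), (0.122, np.int64(11), np.int64(2), np.int64(-46))]
318 [(0.12, np.int64(10), np.int64(-4), np.int64(-48)), (0.12, np.int64(10), np.int64(2), np.int64(-48))]
322 [(0.117, np.int64(10), np.int64(-4), np.int64(-52)), (0.117, np.int64(10), np.int64(2), np.int64(-52))]
326 [(0.117, np.int64(9), np.int64(-4), np.int64(-51)), (0.115, np.int64(10), np.int64(2), np.int64(-53))]
330 [(0.11, np.int64(11), np.int64(-3), np.int64(-59)), (0.109, np.int64(11), np.int64(2), np.int64(-59))]
334 [(0.107, np.int64(11), np.int64(-3), np.int64(-61)), (0.108, np.int64(11), np.int64(2), np.int64(-61))]
338 [(0.108, np.int64(10), np.int64(-3), np.int64(-61)), (0.105, np.int64(11), np.int64(2), np.int64(-64))]
342 [(0.108, np.int64(8), np.int64(-3), np.int64(-61)), (0.103, np.int64(11), np.int64(1), np.int64(-65))]
```

The picture shows the cartridge untouched at (320,210), with the closed fingertips ending at (320,288). Depth puts the tips about 20 mm behind the reported TCP, not 8 mm ahead. I'll work with the measured offset and grasp again lower, watching the force.

Emit:
drive_tool --targets '[[[0,0,0.035,0],[0,0,0.035,0],[0,0,0.035,0],[0,0,0.035,0],[0,0,0.035,0],[0,0,0.03,0],[0,0,0.02,0],[0,0,0.015,0],[0,0,0.01,0],[0,0,0,0]]]' --gripper 0.5

```text
time: 5.3
tcp_pos: [0.5123, 0.2799, 0.0243]
tool_rot: [[-0.999, -0.049, -0.006], [-0.049, 0.999, -0.002], [0.006, -0.002, -1.0]]
ft_force: [-1.0, 0.1, 0.1]
gripper_width: 0.499
grip_force: 0.0
```

Emit:
drive_tool --targets '[[[0,0,0.003,0],[0,0,0.003,0],[0,0,0.002,0],[0,0,0,0],[0,0,0,0],[0,0,0,0],[0,0,0,0],[0,0,0,0],[0,0,0,0],[0,0,0,0]]]'

```text
time: 6.13
tcp_pos: [0.5152, 0.2811, 0.0201]
tool_rot: [[-0.999, -0.049, 0.0], [-0.049, 0.999, 0.0], [-0.0, 0.0, -1.0]]
ft_force: [-0.6, -0.3, -0.2]
gripper_width: 0.499
grip_force: 0.0
```

Emit:
drive_tool --targets '[[[0,0,0,0],[0,0,0,0],[0,0,0,0],[0,0,0,0],[0,0,0,0],[0,0,0,0],[0,0,0,0],[0,0,0,0],[0,0,0,0],[0,0,0,0]]]' --gripper 0.0

```text
time: 6.97
tcp_pos: [0.5161, 0.2814, 0.0211]
tool_rot: [[-0.999, -0.049, 0.002], [-0.049, 0.999, 0.001], [-0.002, 0.001, -1.0]]
ft_force: [0.2, -0.3, 5.9]
gripper_width: 0.229
grip_force: 58.9
```

Emit:
drive_tool --targets '[[[0,0,0,0],[0,0,0,0],[0,0,0,0],[0,0,0,0],[0,0,-0.003,0],[0,0,-0.002,0],[0,0,0,0],[0,0,0,0],[0,0,0,0],[0,0,0,0]]]' --gripper 0.45

```text
time: 7.8
tcp_pos: [0.5151, 0.281, 0.025]
tool_rot: [[-0.999, -0.049, -0.0], [-0.049, 0.999, -0.0], [0.0, -0.0, -1.0]]
ft_force: [0.4, 0.4, -0.4]
gripper_width: 0.454
grip_force: 0.0
```

Emit:
drive_tool --targets '[[[0,0,0,0],[0,0,0,0],[0,0,0,0],[0,0,0,0],[0,0,0,0],[0,0,0,0],[0,0,0,0],[0,0,0,0],[0,0,0,0],[0,0,0,0]]]' --gripper 0.0

```text
time: 8.63
tcp_pos: [0.5153, 0.2812, 0.0252]
tool_rot: [[-0.999, -0.049, 0.0], [-0.049, 0.999, 0.0], [-0.0, 0.0, -1.0]]
ft_force: [0.0, 1.5, 2.1]
gripper_width: 0.226
grip_force: 58.8
```

Emit:
drive_tool --targets '[[[0,0,-0.03,0],[0,0,-0.04,0],[0,0,-0.04,0],[0,0,-0.04,0],[0,0,-0.04,0],[0,-0.02,-0.04,0],[0,-0.04,-0.01,0],[0,-0.04,-0.01,0],[0,-0.04,-0.01,0],[0,-0.04,-0.01,0]]]'

```text
time: 9.47
tcp_pos: [0.5232, 0.1009, 0.2923]
tool_rot: [[-0.999, -0.05, -0.001], [-0.05, 0.999, -0.001], [0.001, -0.001, -1.0]]
ft_force: [0.8, -0.5, -1.2]
gripper_width: 0.226
grip_force: 59.1
```

Emit:
drive_tool --targets '[[[0,-0.03,0,0],[0,-0.03,0,0],[0,-0.02,0,0],[0,-0.01,0,0],[0,0,0,0],[0,0,0,0],[0,0,0,0],[0,0,0,0],[0,0,0,0],[0,0,0,0]]]'

```text
time: 10.3
tcp_pos: [0.5283, 0.0137, 0.2923]
tool_rot: [[-0.999, -0.051, -0.0], [-0.051, 0.999, 0.0], [0.0, 0.0, -1.0]]
ft_force: [-0.2, -0.0, -0.8]
gripper_width: 0.227
grip_force: 59.1
```

```bash
cat > hatch.py <<'E'
from h import *
import sys
s=env.get_state();p,d=env.snapshot('wrist');n=sys.argv[1]
cv2.imwrite(f'pics/{n}.png',p);np.save(f'pics/{n}.npy',d);np.save(f'pics/{n}s.npy',np.r_[s['tcp_pos'],s['tool_rot'].ravel()])
print(s['tcp_pos'],s['ft_force'],s['gripper_width'])
E
python3 hatch.py w2
```

```text
[0.52832364 0.01368614 0.29225596] [-0.21096807 -0.04657052 -0.82393513] 0.2270389653761555
```

View pics/w2.png

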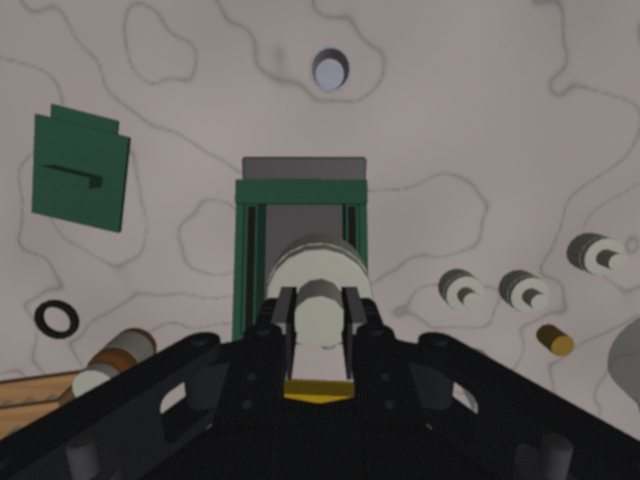

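```bash
cat > fit.py <<'E'
from h import *
from scipy.optimize import least_squares
from scipy.spatial.transform import Rotation as Ro
S=Ro.from_euler('y',-22,degrees=True).as_matrix()
def H(q): return Ro.from_euler('z',q[2]).as_matrix()@S, np.array([q[0],q[1],.115])
def toW(q,X): R,o=H(q);return np.atleast_2d(X)@R.T+o
E
python3 - <<'E'
from fit import *
v=np.load('pics/w2s.npy');s={'tcp_pos':v[:3],'tool_rot':v[3:].reshape(3,3)}
Cw=cam('wrist',s);Ct=cam('top')
f=lambda u,v:(270+(u-450)*130/350-.3,170+v*130/350-.3)
top=[((-65,67,13.5),f(492,237)),((-65,-67,13.5),f(678,236)),((-90,67,13.5),f(491,273)),((-90,-67,13.5),f(681,270)),((0,0,-47),f(584,129))]
# wrist: image left = -y
wr=[((-65,-67,13.5),(237,204.5)),((-65,67,13.5),(367,203)),((-90,-67,13.5),(236,181)),((-90,67,13.5),(367.5,180))]
def res(q,sel):
    r=[]
    for L,C in sel:
        P=proj(toW(q,np.array([a for a,_ in L])/1000),C);r.append(P-np.array([b for _,b in L]))
    return np.concatenate(r).ravel()
for sel in ([(top,Ct)],[(wr,Cw)],[(top,Ct),(wr,Cw)]):
    o=least_squares(lambda q:res(q,sel),[.58,0,.04]);print(o.x[:2].round(4),np.degrees(o.x[2]).round(2),o.fun.round(1))
q=o.x;np.save('q.npy',q);print('socket',toW(q,[0,0,-.059]))
# compare with depth
d=np.load('pics/w2.npy');W=cloud(d,Cw);R,t=H(q);L=(W-t)@R
m=(d>0)&(L[...,2]>.009)&(L[...,2]<.02)&(abs(L[...,1])<.08)&(L[...,0]<-.055)&(L[...,0]>-.11)
print('ledge pts',np.percentile(L[m],[2,50,98],axis=0).round(4),m.sum())
# lid in wrist
m=(d>0)&(W[...,2]>.004)&(W[...,2]<.015)&(W[...,1]<-.17);Q=W[m];Q=Q[(abs(Q[:,0]-.5)<.12)&(Q[:,1]>-.37)]
p=cv2.imread('pics/w2.png');hsv=cv2.cvtColor(p,cv2.COLOR_BGR2HSV)
g=((hsv[...,0]>60)&(hsv[...,0]<95)&(hsv[...,1]>80)).astype(np.uint8);g[:,200:]=0
c=max(cv2.findContours(g,0,2)[0],key=cv2.contourArea);ap=cv2.approxPolyDP(c,3,True)[:,0];print(ap.tolist(),[ray(x,.008,Cw)[:2].round(4).tolist() for x in ap])
E
```

```text
[ 0.5765 -0.0031] 1.9 [-0.3  0.1  0.6 -0.3  0.4 -0.7 -0.6 -0.3 -0.1  1.2]
[ 0.5783 -0.0018] 3.52 [-1.4  0.3  1.2  0.5  0.1 -0.2  0.1 -0.5]
[ 0.5778 -0.0022] 3.09 [ 0.   0.1  0.8 -1.7  0.9 -0.7 -0.1 -1.7 -0.7  0.5 -1.4 -0.6  1.3  0.5
  0.3 -1.1  0.3 -0.5]
socket [[ 0.59989075 -0.00102939  0.06029615]]
ledge pts [[-0.089  -0.0661  0.0101]
 [-0.0759 -0.0018  0.0154]
 [-0.0596  0.0637  0.017 ]] 3443
[[52, 106], [50, 118], [36, 116], [33, 210], [118, 230], [128, 139], [116, 134], [114, 121]] [[0.4243, -0.3137], [0.4381, -0.3182], [0.4367, -0.3347], [0.5523, -0.3573], [0.5732, -0.25], [0.4577, -0.2261], [0.4525, -0.2403], [0.4376, -0.2411]]
```

The picture shows the held cartridge at (320,290), the pump's ledge at rows 181–204, and the lid at (80,170).

Emit:
drive_tool --targets '[[[-0.0166,-0.0046,0.02,0],[-0.0166,-0.0046,0.02,0],[-0.0166,-0.0046,0.02,0],[-0.0168,-0.0046,0.02,0],[0,0,0.025,0],[0,0,0.025,0],[0,0,0.025,0],[0,0,0.02,0],[0,0,0.013,0],[0,0,0,0]]]'

```text
time: 11.18
tcp_pos: [0.5933, -0.0018, 0.1006]
tool_rot: [[-0.999, -0.05, -0.006], [-0.05, 0.999, 0.001], [0.006, 0.001, -1.0]]
ft_force: [-0.0, 0.2, -2.0]
gripper_width: 0.227
grip_force: 59.0
```

```bash
python3 - <<'E'
from h import *
go(.5957,-.0013,.0939,92.9)
E
```

```text
t 11.18 tcp [ 0.5933 -0.0018  0.1006] yt 92.84 q6 -100.6 F [-0.   0.2 -2. ] w 0.227 shift [-0.0025  0.0004  0.0067] len 0.007 spin -0.06
```

Emit:
drive_tool --targets '[[[0,0,0,0],[-0.001,0,0,0],[0,0,0.001,0],[0,0,0.001,0],[0,0,0.001,0],[0,0,0.001,0],[0,0,0.001,0],[0,0,0,0],[0,0,0,0],[0,0,0,0]]]'

```text
time: 12.02
tcp_pos: [0.5968, -0.0024, 0.1006]
tool_rot: [[-0.999, -0.049, 0.0], [-0.049, 0.999, -0.0], [-0.0, -0.0, -1.0]]
ft_force: [-5.6, -0.4, 3.3]
gripper_width: 0.23
grip_force: 59.4
```

Emit:
drive_tool --targets '[[[0.001,0.001,-0.001,0],[0.001,0,0,0],[0.001,0,0,0],[0,0,0.001,0],[0,0,0.001,0],[0,0,0.001,0],[0,0,0.001,0],[0,0,0.001,0],[0,0,0,0],[0,0,0,0]]]'

```text
time: 12.85
tcp_pos: [0.5937, -0.0015, 0.0951]
tool_rot: [[-0.999, -0.049, -0.0], [-0.049, 0.999, 0.0], [0.0, 0.0, -1.0]]
ft_force: [0.2, -0.9, -0.3]
gripper_width: 0.226
grip_force: 59.0
```

Emit:
drive_tool --targets '[[[-0.001,0,0.001,0],[0,0,0.001,0],[0.0021,0,0.0013,0],[0.0021,0,0.0014,0],[0.002,0,0.0015,0],[0.002,0,0.0016,0],[0.0019,0,0.0017,0],[0.0018,0,0.0018,0],[0.0017,0,0.0019,0],[0.0017,0,0.002,0]]]'

```text
time: 13.68
tcp_pos: [0.5816, -0.0025, 0.0837]
tool_rot: [[-0.999, -0.049, 0.005], [-0.049, 0.999, -0.001], [-0.005, -0.001, -1.0]]
ft_force: [-6.4, 0.8, 20.5]
gripper_width: 0.225
grip_force: 64.3
```

Emit:
drive_tool --targets '[[[0,0,0,0],[0,0,0,0],[0,0,0,0],[0,0,0,0],[0,0,0,0],[0,0,0,0],[0,0,0,0],[0,0,0,0],[0,0,0,0],[0,0,0,0]]]'

```text
time: 14.52
tcp_pos: [0.581, -0.0024, 0.0831]
tool_rot: [[-0.999, -0.049, 0.004], [-0.049, 0.999, -0.001], [-0.004, -0.001, -1.0]]
ft_force: [-4.2, 1.0, 14.4]
gripper_width: 0.225
grip_force: 64.5
```

Emit:
drive_tool --targets '[[[0,0,0,0],[0,0,0,0],[0,0,0,0],[0,0,0,0],[0,0,0,0],[0,0,0,0],[0,0,-0.005,0],[0,0,-0.015,0],[0,0,-0.03,0],[0,0,-0.04,0]]]' --gripper 0.5

```text
time: 15.35
tcp_pos: [0.5767, -0.0019, 0.1677]
tool_rot: [[-0.999, -0.049, -0.007], [-0.049, 0.999, 0.001], [0.007, 0.001, -1.0]]
ft_force: [1.2, -0.7, -0.6]
gripper_width: 0.497
grip_force: 0.0
```

Emit:
drive_tool --targets '[[[0.01,0,-0.035,0],[0.015,0,-0.035,0],[0.015,0,-0.035,0],[0.015,0,-0.02,0],[0.01,0,0,0],[0,0,0,0],[0,0,0,0],[0,0,0,0],[0,0,0,0],[0,0,0,0]]]'

```text
time: 16.18
tcp_pos: [0.5144, -0.0053, 0.2935]
tool_rot: [[-0.999, -0.049, -0.003], [-0.049, 0.999, 0.0], [0.003, 0.001, -1.0]]
ft_force: [-0.0, 1.1, 0.2]
gripper_width: 0.503
grip_force: 0.0
```

```bash
python3 hatch.py w3; python3 - <<'E'
from fit import *
q=np.load('q.npy');v=np.load('pics/w3s.npy');s={'tcp_pos':v[:3],'tool_rot':v[3:].reshape(3,3)};C=cam('wrist',s)
d=np.load('pics/w3.npy');W=cloud(d,C);R,t=H(q);L=(W-t)@R
m=(d>0)&(np.hypot(L[...,0],L[...,1])<.045)&(L[...,2]>-.04)&(L[...,2]<.01)&(W[...,2]<.13)
m2=m&(L[...,2]>-.012);print('knob top',np.percentile(L[m2],[2,50,98],axis=0).round(4),m2.sum())
m3=m&(L[...,2]<-.018)&(L[...,2]>-.032);print('body top',np.percentile(L[m3],[2,50,98],axis=0).round(4),m3.sum())
p=cv2.imread('pics/w3.png')
for X in ([0,0,-.005],[-.065,.067,.0135],[-.065,-.067,.0135],[-.09,.067,.0135],[-.09,-.067,.0135]): cv2.circle(p,proj(toW(q,X),C)[0].round().astype(int).tolist(),2,(0,0,255),-1)
cv2.imwrite('pics/w3c.png',cv2.resize(p[120:360,180:440],(650,600)))
E
```

```text
[ 0.51435554 -0.00529105  0.29346963] [-0.04650824  1.10169655  0.22292079] 0.5030402835288467
knob top [[-0.0122 -0.0106 -0.0074]
 [-0.0027 -0.0011 -0.0029]
 [ 0.0066  0.0445  0.0009]] 353
body top [[-0.0255 -0.0244 -0.0255]
 [-0.0021 -0.0012 -0.0231]
 [ 0.0198  0.022  -0.0212]] 1252
```

View pics/w3c.png

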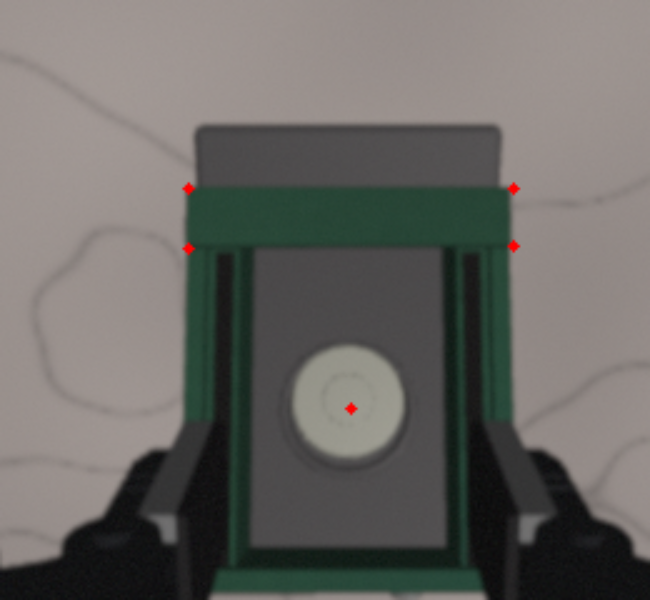

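The cartridge sits square in the collar: knob at crop (348,403), body top 25 mm below the seat once the depth bias is taken off. The hatch fit marks lie on the ledge corners to within about 1 mm. Now to the lid.

Emit:
drive_tool --targets '[[[0.0085,-0.0353,0.005,0],[0.0085,-0.0353,0.005,0],[0.0085,-0.0353,0.005,0],[0.0085,-0.0353,0.005,0],[0.0085,-0.0353,0.005,0],[0.0085,-0.0353,0.005,0],[0.0085,-0.0353,0.005,0],[0.0085,-0.0353,0.005,0],[0,0,0,7.1],[0,0,0,7.1]]]' --gripper 1.0

```text
time: 17.07
tcp_pos: [0.4594, -0.2929, 0.2535]
tool_rot: [[-0.979, 0.206, -0.002], [0.206, 0.979, 0.002], [0.002, 0.001, -1.0]]
ft_force: [0.9, -0.4, -0.1]
gripper_width: 1.003
grip_force: 0.0
```

```bash
sleep 0; python3 hatch.py w4; python3 - <<'E'
from fit import *
v=np.load('pics/w4s.npy');s={'tcp_pos':v[:3],'tool_rot':v[3:].reshape(3,3)};C=cam('wrist',s)
d=np.load('pics/w4.npy');W=cloud(d,C);p=cv2.imread('pics/w4.png');hsv=cv2.cvtColor(p,cv2.COLOR_BGR2HSV)
g=((hsv[...,0]>60)&(hsv[...,0]<95)&(hsv[...,1]>80)).astype(np.uint8)
c=max(cv2.findContours(g,0,2)[0],key=cv2.contourArea);ap=cv2.approxPolyDP(c,3,True)[:,0]
print([(x.tolist(),ray(x,.008,C)[:2].round(4).tolist()) for x in ap])
m=(g>0)&(d>0)&(W[...,2]>.03)&(W[...,2]<.045)&(W[...,0]<.56)&(W[...,1]<-.2)
print('rib top',cv2.minAreaRect((W[m][:,:2]*1000).astype(np.float32)),m.sum(),W[m].mean(0))
go(.5045,-.2904,.1,78.5)
E
```

```text
[ 0.45939862 -0.29285656  0.25349147] [ 0.88157659 -0.39719071 -0.14643628] 1.002605736436014
[([639, 193], [0.5149, 0.0753]), ([560, 212], [0.5186, -0.0153]), ([522, 227], [0.5277, -0.0602]), ([537, 345], [0.6915, -0.0497]), ([544, 343], [0.6904, -0.0405]), ([542, 349], [0.6988, -0.0435]), ([554, 358], [0.7157, -0.0284]), ([562, 353], [0.7103, -0.0178]), ([579, 357], [0.721, 0.0041]), ([583, 354], [0.7175, 0.0093]), ([584, 358], [0.7239, 0.0106]), ([587, 354], [0.7186, 0.0145]), ([586, 360], [0.7275, 0.0132]), ([603, 365], [0.7399, 0.0353]), ([622, 386], [0.7786, 0.0608]), ([639, 382], [0.7769, 0.0832]), ([639, 350], [0.7266, 0.0817]), ([626, 354], [0.7292, 0.0651]), ([618, 349], [0.7194, 0.0546]), ([600, 298], [0.6404, 0.0312]), ([626, 373], [0.7589, 0.0657]), ([620, 375], [0.7604, 0.0578]), ([572, 237], [0.5524, -0.002]), ([579, 237], [0.5542, 0.0063]), ([583, 249], [0.5704, 0.0108]), ([579, 237], [0.5542, 0.0063]), ([582, 232], [0.5486, 0.0099]), ([631, 221], [0.547, 0.067]), ([637, 225], [0.5534, 0.0742]), ([639, 238], [0.5703, 0.077])]
rib top ((504.8997497558594, -292.1456298828125), (58.70857620239258, 14.436891555786133), 79.75428771972656) 665 [ 0.50437661 -0.29219867  0.03551807]
t 17.12 tcp [ 0.4598 -0.292   0.2538] yt 77.7 q6 -118.4 F [ 0.5  0.3 -0.3] w 0.999 shift [-0.0436  0.0109  0.1537] len 0.16 spin -0.8
```

View pics/w4.png

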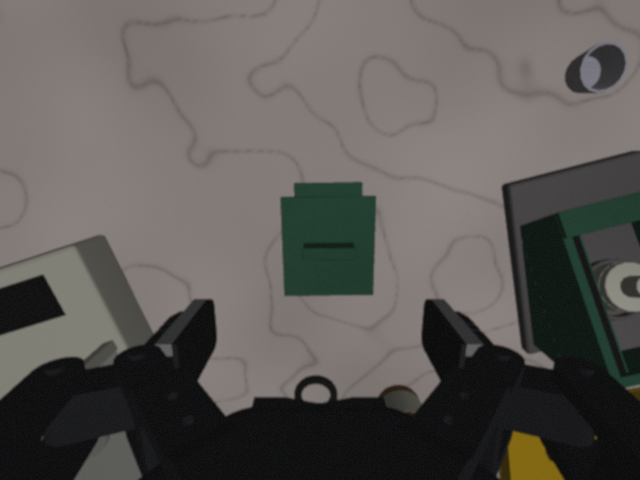

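Lid seen head-on: tongue at (328,188), plate corners (281,197) to (374,295), rib at (329,247). The free space for the fingers is clear.

Emit:
drive_tool --targets '[[[-0.011,0.0024,0.01,-0.5],[-0.011,0.0024,0.02,0],[-0.011,0.0024,0.03,0],[-0.0109,0.0024,0.035,0],[0,0,0.035,0],[0,0,0.035,0],[0,0,0.03,0],[0,0,0.025,0],[0,0,0.015,0],[0,0,0.009,0]]]'

```text
time: 17.95
tcp_pos: [0.5038, -0.288, 0.0076]
tool_rot: [[-0.983, 0.186, -0.004], [0.186, 0.983, 0.003], [0.005, 0.002, -1.0]]
ft_force: [-0.8, 0.7, -0.3]
gripper_width: 0.999
grip_force: 0.0
```

Emit:
drive_tool --targets '[[[0,0,0,0],[0,0,0,0],[0,0,0.003,0],[0,0,0.003,0],[0,0,0.003,0],[0,0,0.002,0],[0,0,0.002,0],[0,0,0,0],[0,0,0,0],[0,0,0,0]]]'

```text
time: 18.78
tcp_pos: [0.5054, -0.2898, -0.0019]
tool_rot: [[-0.982, 0.189, 0.0], [0.189, 0.982, -0.0], [-0.0, -0.0, -1.0]]
ft_force: [0.2, 0.1, -0.4]
gripper_width: 0.998
grip_force: 0.0
```

Emit:
drive_tool --targets '[[[0,0,0,0],[0,0,0,0],[0,0,0,0],[0,0,0,0],[0,0,0,0],[0,0,0,0],[0,0,0,0],[0,0,0,0],[0,0,0,0],[0,0,0,0]]]' --gripper 0.0

```text
time: 19.62
tcp_pos: [0.5059, -0.2901, -0.0013]
tool_rot: [[-0.982, 0.189, 0.001], [0.189, 0.982, -0.001], [-0.001, -0.0, -1.0]]
ft_force: [0.3, -0.7, 4.8]
gripper_width: 0.686
grip_force: 65.3
```

Emit:
drive_tool --targets '[[[0,0,-0.01,0],[0,0,-0.03,0],[0,0,-0.04,0],[0,0,-0.04,0],[0,0,-0.03,0],[0.0128,0.0262,0,0],[0.0128,0.0262,0,0],[0.0128,0.0262,0,0],[0.0128,0.0262,0,0],[0.0128,0.0262,0,0]]]'

```text
time: 20.45
tcp_pos: [0.466, -0.1475, 0.1477]
tool_rot: [[-0.982, 0.189, -0.001], [0.189, 0.982, 0.001], [0.001, 0.0, -1.0]]
ft_force: [0.3, -1.6, -2.7]
gripper_width: 0.684
grip_force: 65.3
```

Emit:
drive_tool --targets '[[[0.0128,0.0262,0,0],[0.0128,0.0262,0,0],[0.0128,0.0262,0,0],[0,0,0,-5],[0,0,0,-5],[0,0,0,-3.8],[0,0,0,0],[0,0,0,0],[0,0,0,0],[0,0,0,0]]]'

```text
time: 21.28
tcp_pos: [0.4442, -0.0647, 0.1479]
tool_rot: [[-0.999, -0.049, -0.0], [-0.049, 0.999, 0.0], [0.0, 0.0, -1.0]]
ft_force: [-0.4, -0.0, -2.3]
gripper_width: 0.686
grip_force: 65.4
```

```bash
cat > lidfit.py <<'E'
from fit import *
import sys
def measure(tag,save=True):
    s=env.get_state();out=[]
    for n in ('top','scene'):
        p,d=env.snapshot(n)
        if save: cv2.imwrite(f'pics/{tag}{n}.png',p)
        C=cam(n);W=cloud(d,C);hsv=cv2.cvtColor(p,cv2.COLOR_BGR2HSV)
        t=s['tcp_pos'];A=(W-t)@s['tool_rot']   # tool x=-hatch x
        # strips of the plate beside the gripper
        m=(d>0)&(abs(A[...,1])<.056)&(abs(A[...,0])<.1)&(W[...,2]>t[2]-.07)&(W[...,2]<t[2]+.07)&(hsv[...,0]>60)&(hsv[...,0]<95)&(hsv[...,1]>60)
        Q=np.c_[-A[m][:,0],-A[m][:,2]]  # along slope, up (relative TCP)
        Y=A[m][:,1]
        best=None;rng=np.random.default_rng(0)
        if len(Q)<30: print(n,'few',len(Q));continue
        for _ in range(800):
            a,b=Q[rng.integers(len(Q),size=2)]
            if abs(a[0]-b[0])<.02: continue
            k=(b[1]-a[1])/(b[0]-a[0]);r=abs(Q[:,1]-a[1]-k*(Q[:,0]-a[0]))/np.hypot(1,k);c=(r<.003).sum()
            if best is None or c>best[0]: best=(c,r<.003)
        i=best[1];k,b=np.polyfit(Q[i,0],Q[i,1],1);th=np.arctan(k)
        u=Q[i]@[np.cos(th),np.sin(th)]
        print(n,'tilt',np.degrees(th).round(1),'top surf below/at tcp',round(b,4),'n',i.sum(),len(Q),'along',np.percentile(u,[1,99]).round(4),'x',np.percentile(Q[i,0],[1,99]).round(4))
if __name__=='__main__': measure(sys.argv[1])
E
python3 -c "
from h import *
go(.445,-.065,.105,92.9)"; python3 lidfit.py l1
```

```text
t 21.28 tcp [ 0.4442 -0.0647  0.1479] yt 92.82 q6 -111.2 F [-0.4 -0.  -2.3] w 0.686 shift [-0.0008 -0.0004  0.0429] len 0.043 spin -0.08
top tilt 2.7 top surf below/at tcp 0.0103 n 1590 1787 along [-0.0774 -0.0074] x [-0.0778 -0.0078]
scene tilt 0.2 top surf below/at tcp 0.0088 n 1813 2751 along [-0.0705  0.0626] x [-0.0705  0.0626]
```

Emit:
drive_tool --targets '[[[0,0,0.012,0],[0,0,0.012,0],[0,0,0.012,0],[0,0,0.008,0],[0,0,0.003,0],[0,0,0.003,0],[0,0,0.003,0],[0,0,0.003,0],[0,0,0.003,0],[0,0,0,0]]]'

```text
time: 22.22
tcp_pos: [0.4421, -0.0651, 0.0895]
tool_rot: [[-0.999, -0.051, -0.006], [-0.051, 0.999, -0.001], [0.006, -0.001, -1.0]]
ft_force: [-15.3, -2.0, 12.4]
gripper_width: 0.685
grip_force: 67.9
```

Emit:
drive_tool --targets '[[[0,0,0.002,0],[0,0,0.003,0],[0,0,0.003,0],[0,0,0.003,0],[0,0,0.003,0],[0,0,0.003,0],[0,0,0.003,0],[0,0,0.002,0],[0,0,0,0],[0,0,0,0]]]'

```text
time: 23.05
tcp_pos: [0.4416, -0.0648, 0.0672]
tool_rot: [[-0.999, -0.051, -0.007], [-0.051, 0.999, -0.0], [0.007, 0.0, -1.0]]
ft_force: [-15.3, -1.7, 8.8]
gripper_width: 0.684
grip_force: 68.1
```

```bash
python3 lidfit.py l2;python3 -c "
from h import *
go(.445,-.065,.066,92.9)"
```

```text
top tilt 31.0 top surf below/at tcp 0.013 n 919 1016 along [-0.0657 -0.0063] x [-0.0617 -0.0108]
scene tilt 26.6 top surf below/at tcp 0.0099 n 839 2046 along [-0.0367  0.0737] x [-0.0364  0.0629]
t 23.15 tcp [ 0.4416 -0.0648  0.0672] yt 92.94 q6 -111.3 F [-14.6  -2.    8.9] w 0.684 shift [-0.0034 -0.0004  0.0012] len 0.004 spin 0.04
```

Emit:
drive_tool --targets '[[[0,0,0.002,0],[0,0,0.002,0],[0,0,0.002,0],[0,0,0.001,0],[0,0,0,0],[0.002,0,-0.02,0],[0.002,0,-0.03,0],[0,0,-0.04,0],[0,0,-0.03,0],[0,0,0,0]]]'

```text
time: 23.98
tcp_pos: [0.4452, -0.0663, 0.1882]
tool_rot: [[-0.999, -0.051, 0.013], [-0.051, 0.999, -0.004], [-0.013, -0.005, -1.0]]
ft_force: [1.0, -0.2, -1.7]
gripper_width: 0.685
grip_force: 67.1
```

```bash
python3 lidfit.py l3;python3 -c "
from h import *
go(.445,-.065,.066,92.9)
import cv2,numpy as np
a=cv2.imread('pics/l3scene.png')[130:330,180:420];b=cv2.imread('pics/l3top.png')[200:400,230:470]
cv2.imwrite('pics/l3c.png',cv2.resize(np.hstack([a,b]),(800,334)))"
```

```text
top tilt 35.2 top surf below/at tcp 0.0112 n 996 1057 along [-0.0636  0.045 ] x [-0.0566  0.0324]
scene tilt 30.9 top surf below/at tcp 0.0073 n 678 1149 along [-0.0331  0.073 ] x [-0.0308  0.0604]
t 24.08 tcp [ 0.4419 -0.0653  0.1821] yt 92.91 q6 -111.5 F [-0.5 -0.7 -2.7] w 0.686 shift [-0.0026  0.0003  0.1161] len 0.116 spin 0.01
```

View pics/l3c.png

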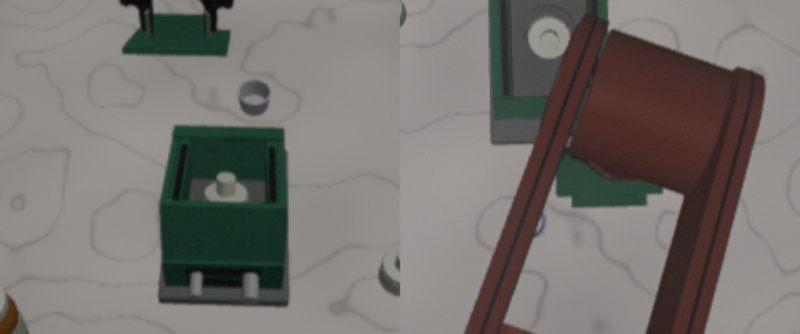

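Both views show the lid held by its rib ends and tilted about 33°. The tongue is at crop (610,200), low and towards the robot, and the cup is undisturbed. Next, over the hatch.

Emit:
drive_tool --targets '[[[-0.0272,0.011,0,0],[-0.0272,0.011,0,0],[-0.0272,0.011,0,0],[-0.0272,0.011,0,0],[-0.0272,0.011,0,0],[0,0,0.012,0],[0,0,0.012,0],[0,0,0.012,0],[0,0,0,0],[0,0,0,0]]]'

```text
time: 24.92
tcp_pos: [0.5712, -0.0032, 0.1418]
tool_rot: [[-0.999, -0.05, -0.004], [-0.05, 0.999, 0.001], [0.004, 0.001, -1.0]]
ft_force: [0.1, -0.1, -0.7]
gripper_width: 0.686
grip_force: 66.9
```

```bash
python3 -c "
from h import *
go(.575,-.003,.134,92.9)"; python3 lidfit.py l4; python3 - <<'E'
from fit import *
C=cam('scene');p=cv2.imread('pics/l4scene.png');q=[.5776,-.0028,np.radians(2.9)]
cv2.imwrite('pics/l4c.png',cv2.resize(p[150:330,220:400],(600,600)))
# lid-green points in hatch frame
E
```

```text
t 24.92 tcp [ 0.5712 -0.0032  0.1418] yt 92.88 q6 -101.1 F [ 0.1 -0.1 -0.7] w 0.686 shift [-0.0039 -0.      0.0078] len 0.009 spin -0.02
top tilt 35.9 top surf below/at tcp 0.0114 n 1551 1995 along [-0.0843  0.0536] x [-0.0728  0.0387]
scene tilt -69.1 top surf below/at tcp 0.1986 n 2436 4281 along [-0.0242  0.0929] x [0.057  0.0995]
```

View pics/l4c.png

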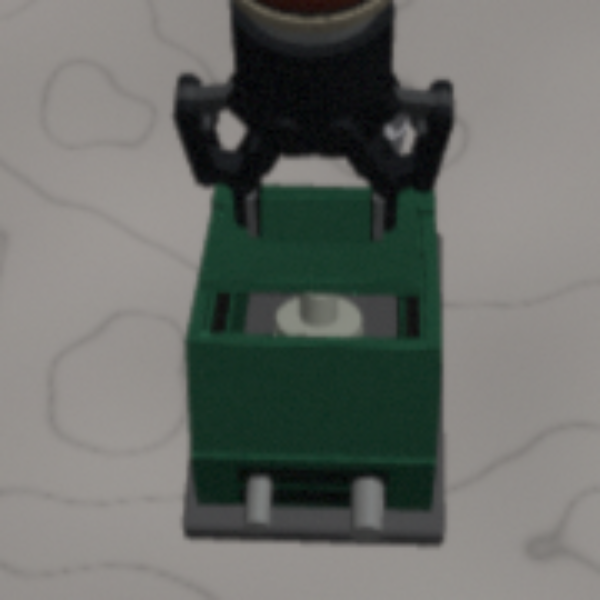

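The scene crop shows the lid tilted over the hatch, its high end in front of the cartridge at crop (320,310). Now I lower it until it touches.

Emit:
drive_tool --targets '[[[0,0,0,0],[0,0,0,0],[0,0,0.002,0],[0,0,0.002,0],[0,0,0.002,0],[0,0,0.002,0],[0,0,0.002,0],[0,0,0,0],[0,0,0,0],[0,0,0,0]]]'

```text
time: 25.85
tcp_pos: [0.5735, -0.0029, 0.1341]
tool_rot: [[-0.999, -0.051, -0.0], [-0.051, 0.999, -0.0], [0.0, -0.0, -1.0]]
ft_force: [0.4, 0.2, -1.9]
gripper_width: 0.685
grip_force: 66.9
```

Emit:
drive_tool --targets '[[[-0.0005,0,0.0011,0],[-0.0005,0,0.0011,0],[-0.0004,0,0.0011,0],[-0.0004,0,0.0011,0],[-0.0004,0,0.0011,0],[0,0,0,0],[0,0,0,0],[0,0,0,0],[0,0,0,0],[0,0,0,0]]]'

```text
time: 26.68
tcp_pos: [0.5757, -0.0028, 0.1287]
tool_rot: [[-0.999, -0.051, 0.0], [-0.051, 0.999, -0.0], [-0.0, -0.0, -1.0]]
ft_force: [0.2, -0.3, -2.0]
gripper_width: 0.688
grip_force: 66.9
```

Emit:
drive_tool --targets '[[[-0.0004,0,0.001,0],[-0.0004,0,0.001,0],[-0.0004,0,0.001,0],[-0.0004,0,0.001,0],[0,0,0,0],[0,0,0,0],[0,0,0,0],[0,0,0,0],[0,0,0,0],[0,0,0,0]]]'

```text
time: 27.52
tcp_pos: [0.5775, -0.0028, 0.1249]
tool_rot: [[-0.999, -0.051, 0.001], [-0.051, 0.999, -0.0], [-0.001, -0.0, -1.0]]
ft_force: [-0.7, 1.0, 4.7]
gripper_width: 0.684
grip_force: 67.6
```

Emit:
drive_tool --targets '[[[0.0006,0,-0.0015,0],[0,0,0,0],[0.0019,0,0.0007,0],[0.0019,0,0.0007,0],[0.0019,0,0.0007,0],[0.0019,0,0.0008,0],[0.0019,0,0.0008,0],[0.0019,0,0.0008,0],[0.0019,0,0.0008,0],[0,0,0,0]]]'

```text
time: 28.35
tcp_pos: [0.5628, -0.0034, 0.1205]
tool_rot: [[-0.999, -0.051, -0.001], [-0.051, 0.999, 0.0], [0.001, 0.0, -1.0]]
ft_force: [-0.3, -0.5, -1.7]
gripper_width: 0.686
grip_force: 66.9
```

Emit:
drive_tool --targets '[[[0,0,0,0],[0,0,0,0],[0,0,0,0],[0,0,0,0],[0,0,0,0],[0,0,0,0],[0,0,0,0],[0,0,0,0],[0,0,0,0],[0,0,0,0]]]'

```text
time: 29.18
tcp_pos: [0.5634, -0.0035, 0.1208]
tool_rot: [[-0.999, -0.051, -0.0], [-0.051, 0.999, -0.0], [0.0, -0.0, -1.0]]
ft_force: [0.8, 0.5, -1.1]
gripper_width: 0.68
grip_force: 66.9
```

```bash
python3 lidfit.py l5; python3 - <<'E'
from h import *
s=env.get_state();p=cv2.imread('pics/l5top.png')
cv2.imwrite('pics/l5c.png',cv2.resize(p[160:310,240:400],(640,600)))
go(.57,0,.12)
E
```

```text
top tilt 25.1 top surf below/at tcp 0.006 n 1346 1998 along [-0.0777 -0.0006] x [-0.0733 -0.0035]
scene tilt 29.4 top surf below/at tcp 0.0118 n 1160 3747 along [-0.0752  0.0757] x [-0.0716  0.0614]
t 29.28 tcp [ 0.5634 -0.0035  0.1208] yt 92.92 q6 -101.3 F [-0.2  0.5 -1.5] w 0.688 shift [-0.0068  0.0031  0.0008] len 0.008 spin 0
```

View pics/l5c.png

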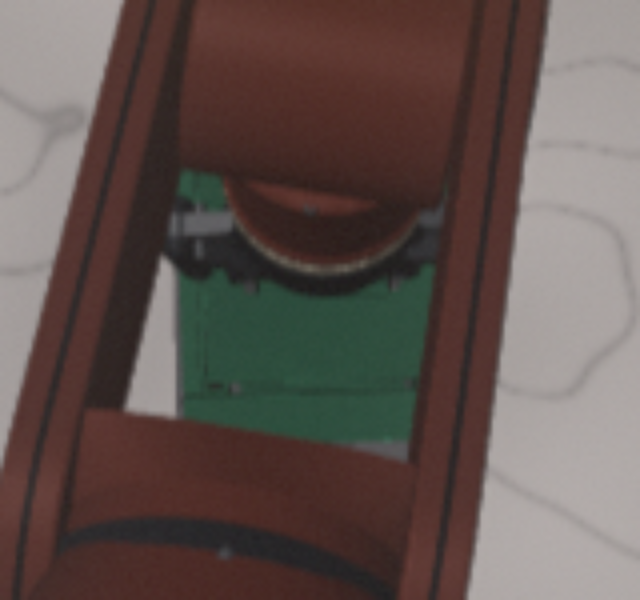

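The tongue is no longer visible past the ledge edge at crop row ~390, so it is under the ledge. Next I push in until it just touches.

Emit:
drive_tool --targets '[[[0.0009,0,0.0004,0],[0.0009,0,0.0004,0],[0.0009,0,0.0004,0],[0.0009,0,0.0003,0],[0,0,0,0],[0,0,0,0],[0,0,0,0],[0,0,0,0],[0,0,0,0],[0,0,0,0]]]'

```text
time: 30.12
tcp_pos: [0.5598, -0.0036, 0.1193]
tool_rot: [[-0.999, -0.051, 0.0], [-0.051, 0.999, -0.0], [-0.0, -0.0, -1.0]]
ft_force: [-0.2, 0.1, -1.7]
gripper_width: 0.687
grip_force: 66.9
```

Emit:
drive_tool --targets '[[[0.0009,0,0.0004,0],[0,0,0,0],[0.0009,0,0.0003,0],[0,0,0,0],[0.0005,0,0.0002,0],[0,0,0,0],[0,0,0,0],[0,0,0,0],[0,0,0,0],[0,0,0,0]]]'

```text
time: 30.95
tcp_pos: [0.559, -0.0037, 0.1194]
tool_rot: [[-0.999, -0.051, 0.004], [-0.051, 0.999, -0.0], [-0.004, -0.0, -1.0]]
ft_force: [5.2, 0.9, 1.3]
gripper_width: 0.689
grip_force: 67.3
```

Emit:
drive_tool --targets '[[[-0.002,0,0,0],[-0.0006,0,0.0014,0],[-0.0014,0,0.0012,0],[-0.0014,0,0.0012,0],[-0.0014,0,0.0012,0],[-0.0014,0,0.0012,0],[-0.0014,0,0.0012,0],[-0.0012,0,0.0013,0],[0,0,0,0],[0,0,0,0]]]'

```text
time: 31.78
tcp_pos: [0.5685, -0.0033, 0.111]
tool_rot: [[-0.999, -0.051, 0.0], [-0.051, 0.999, -0.0], [-0.0, -0.0, -1.0]]
ft_force: [-0.6, 0.0, 9.3]
gripper_width: 0.684
grip_force: 68.6
```

```bash
python3 lidfit.py l6
```

```text
top tilt 24.2 top surf below/at tcp 0.0121 n 1391 1846 along [-0.0588  0.0488] x [-0.059   0.0397]
scene tilt -67.4 top surf below/at tcp 0.216 n 2034 4310 along [-0.0082  0.0628] x [0.0712 0.0997]
```

Emit:
drive_tool --targets '[[[-0.0004,0,0.001,0],[-0.0004,0,0.001,0],[-0.0004,0,0.001,0],[-0.0004,0,0.001,0],[0,0,0,0],[0,0,0,0],[0,0,0,0],[0,0,0,0],[0,0,0,0],[0,0,0,0]]]'

```text
time: 32.72
tcp_pos: [0.5707, -0.0033, 0.1085]
tool_rot: [[-0.999, -0.051, 0.002], [-0.051, 0.999, -0.001], [-0.001, -0.001, -1.0]]
ft_force: [-3.5, 2.5, 16.8]
gripper_width: 0.683
grip_force: 69.5
```

```bash
python3 lidfit.py l7
```

```text
top tilt 21.7 top surf below/at tcp 0.0127 n 1434 1798 along [-0.0644  0.047 ] x [-0.0653  0.039 ]
scene tilt -67.8 top surf below/at tcp 0.2169 n 2178 4399 along [-0.0115  0.064 ] x [0.0702 0.0996]
```

Emit:
drive_tool --targets '[[[0,0,0,0],[0,0,0,0],[0,0,0,0],[0,0,0,0],[0,0,0,0],[0,0,-0.002,0],[0,0,-0.008,0],[0,0,-0.02,0],[0,0,-0.03,0],[0,0,-0.03,0]]]' --gripper 0.88

```text
time: 33.65
tcp_pos: [0.569, -0.003, 0.1963]
tool_rot: [[-0.999, -0.051, -0.002], [-0.051, 0.999, 0.0], [0.002, 0.0, -1.0]]
ft_force: [2.0, -0.5, 0.2]
gripper_width: 0.883
grip_force: 0.0
```

Emit:
drive_tool --targets '[[[0.015,0,-0.035,0],[0.015,0,-0.035,0],[0.015,0,-0.02,0],[0.01,0,0,0],[0.01,0,0,0],[0,0,0,0],[0,0,0,0],[0,0,0,0],[0,0,0,0],[0,0,0,0]]]'

```text
time: 34.48
tcp_pos: [0.5051, -0.0064, 0.285]
tool_rot: [[-0.999, -0.051, -0.001], [-0.051, 0.999, 0.0], [0.001, 0.0, -1.0]]
ft_force: [0.3, 0.5, 0.0]
gripper_width: 0.885
grip_force: 0.0
```

```bash
cat > chk.py <<'E'
import subprocess,sys
from fit import *
tag=sys.argv[1];subprocess.run(['python3','hatch.py',tag])
v=np.load(f'pics/{tag}s.npy');s={'tcp_pos':v[:3],'tool_rot':v[3:].reshape(3,3)};q=[.5776,-.0029,np.radians(2.9)];R,t=H(q)
def rep(n,C,d):
    W=cloud(d,C);L=(W-t)@R
    A=(d>0)&(abs(L[...,1])<.054)&(abs(L[...,0])<.058)&(L[...,2]>-.02)&(L[...,2]<.02)&(abs(L[...,0])>.014)
    Q=L[A];k=np.linalg.lstsq(np.c_[Q[:,:2],np.ones(len(Q))],Q[:,2],rcond=None)[0]
    print(n,'plane tilt x,y deg',np.degrees(k[:2]).round(2),'z',k[2].round(4),len(Q))
    m=(d>0)&(L[...,2]>.028)&(L[...,2]<.042)&(abs(L[...,0])<.03)&(abs(L[...,1])<.05);r=L[m]
    print('  rib',np.percentile(r,[3,50,97],axis=0).round(4).tolist(),m.sum())
    m=(d>0)&(abs(L[...,1])<.05)&(L[...,0]<-.05)&(L[...,0]>-.092);Z=L[m]
    for a in np.arange(-.09,-.05,.005):
        z=Z[abs(Z[:,0]-a)<.0025,2]; print('  ',a.round(3),np.median(z).round(4) if len(z) else None,end='')
    print()
rep('wrist',cam('wrist',s),np.load(f'pics/{tag}.npy'))
p,d=env.snapshot('scene');rep('scene',cam('scene'),d)
E
python3 chk.py w6
```

```text
[ 0.50509829 -0.00641012  0.2850221 ] [0.26459712 0.47901888 0.01285229] 0.8847820539058144
this script no longer has the robotException ignored in: <_io.TextIOWrapper mode='rw' encoding='UTF-8'>
Traceback (most recent call last):
BrokenPipeError: [Errno 32] Broken pipe
```

```bash
sed -i "s/subprocess.run.*/0/" chk.py; python3 chk.py w6
```

```text
wrist plane tilt x,y deg [ 0.04 -0.11] z 0.0099 9625
  rib [[-0.0092, -0.0297, 0.0345], [-0.002, -0.002, 0.0359], [0.0045, 0.0257, 0.0374]] 1031
   -0.09 0.0152   -0.085 0.0153   -0.08 0.0153   -0.075 0.0154   -0.07 0.0154   -0.065 0.0134   -0.06 0.0099   -0.055 0.0098
scene plane tilt x,y deg [-0.07 -0.06] z 0.0079 1105
  rib [[-0.008, -0.0281, 0.0284], [0.0019, 0.0, 0.0333], [0.0059, 0.0274, 0.0351]] 203
   -0.09 0.0126   -0.085 0.0133   -0.08 0.0132   -0.075 0.0133   -0.07 0.0124   -0.065 0.0089   -0.06 0.0069   -0.055 0.0079
```

```bash
python3 -c "
from workcell import env
print(env.finish_job())"
```

```text
the job is handed in; nothing more can be done
None
```

The job is handed in: the cartridge is home in its collar, and the lid lies flat on its seat (within 0.2° and about 2 mm in my last depth check) with its tongue under the ledge. The gripper is clear of everything; the only response was that the job was handed in, with no pass or fail shown.

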